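# Eject the stereo card holder and return it to its labelled slot

### The arm

A 6-joint arm with a two-finger parallel gripper is mounted at the origin on the work surface. World frame = base frame: x ahead of the robot, y to its left, z up, the work surface at z = 0. Lengths are in m, angles in rad, forces in N, time in s.
With the tool pointing down it reaches from about 0.225 to 0.875 m from the base axis. Payload 3.4 kg.
Tool frame: the origin (TCP) lies between the finger pads; the fingertips stand 19 mm ahead of it and the grasp point (between the pads) is the TCP; z points along the fingers, y is the line along which they close (so a half turn about z gives the same grasp; the last joint's range is limited). The gripper opens to 85 mm and grips with 20 to 120 N. Pads are 22 mm wide; open, the fingers measure 114 mm over their backs; the gripper's body (76 mm by 85 mm) begins 54 mm behind the grasp point. The pads swing forward as they close: fully open they stand 13 mm farther back than shut.
Start: joints at [-1.446, 0.276, 1.505, -0, 1.361, -0.121], TCP at [0.14, -0.558, 0.25] pointing down, gripper open.
Joint ranges: [-2.89, 2.89], [-0.75, 2.08], [0.22, 2.7], [-1.18, 4.32], [0.11, 2.71], [-2.7, 2.7]. Speed limits (rad/s): [2.57, 2.57, 3.14, 3.14, 3.14, 3.14].

### API

Orientations are given as a unit quaternion [w, x, y, z].
In Python, from rig import get_state, imaging, ticket gives the robot as it stands. The module is installed in compiled form; this text tells all that it offers.
- The arm moves only by the shell command python3 -m inch 'ROWS' [FORCE]. ROWS is JSON, a list of rows, each an object with "claw": the opening, from -1 (shut) to 1 (fully open); "travel": the shift along the world's x, y, z in units of 200 mm (1.0 is 200 mm), a list of three; "turn": the turn about the world's z in units of 180 degrees (1.0 is 180 degrees). A call has 1 to 5 rows; each row is the pose to reach, as a shift and turn from the pose commanded when the call began, turning the shorter way round; what a row does not reach only later rows make up. A row lasts 1/10 s, in which the tool goes at most 50 mm and 8.59 degrees, less where a joint would pass 70% of its speed; a pose out of reach is approached as far as the arm can. A call with a number of a shift or a turn outside -1 to 1 is refused whole. A call with a gripper value outside its range is refused whole. The fingers move at their own pace and stop on an object; FORCE is the grip in N (left out, the last holds). Time passes only in rows, so rows that repeat a pose let the fingers close. It gives the time, the measured TCP pose, the force, the opening and the grip force at its end, in the units of the state.
- get_state(): the state, without advancing time (a new reading comes with each control period).
- imaging.get_image(name): name is "scene" or "top" or "wrist"; returns the picture (420x560x3 uint8, red, green, blue); there is no depth.
- imaging.camera_params(name): a dict with "camera_matrix" (3x3 intrinsics, pixels), "k1" (the pictures are not rectified: a ray, as slopes to the right and down, at radius r is drawn at 1 + k1 r^2 times it, then the intrinsics apply), "cam_to_world" (4x4, takes a point from camera to world coordinates); the wrist camera has in their place "T_tool_cam" (4x4, takes a point from camera to tool coordinates, whose origin is the TCP and whose axes are the flange's). Camera axes: x right, y down, z forward; pixel columns grow to the right and rows downward; lengths in m; the calibration is good to about 2 mm. A picture is of the moment at which its call begins: read the wrist's pose just before it. camera_params takes no time and is no camera call.
- ticket.sign_off(): hands the job in; it is judged then, once.
The state is a dict: "clock": time; "qpos": joint angles; "qd": joint speeds; "effort": joint torques, N m; "position": TCP position; "ee_rot": TCP orientation; "contact_force": force on the tool from outside, world axes, zero at the start; "moment": the same for the moment, N m; "width": finger opening in m; "gripper_force": force on a finger pad.
Only numpy, scipy, OpenCV 4.12 (cv2) and the standard library are available. Lean on these libraries where they do the work, as an engineer would, in place of code of your own. Each camera call takes 0.05 s, during which the arm holds its last target. There are 200 camera calls.

### The job

Press the red spring pedal of the jig all the way down to its stop so that the walnut card holder is pushed out from under the clear guard, and let the pedal come back up. Then put the holder away in the rack slot whose label shows its picture, lying flat on the slot floor, right way up, with its brass tongue towards the label; set it down, do not drop it. Leave the pliers, the lens and the cork where they are.

Things in the scene. Friction and masses are not known exactly. Their poses are not given: they have to be found in the camera images.
- jig: Ejector jig, fixed. Origin: underside centre of its aluminium base, 220 (x) x 180 (y) x 10 mm. Guide walls at both y sides and a lip at the -x edge rise to z = 22 mm. A clear guard covers x = 20 to 100 mm, top at z = 71 mm; the holder starts under it near x = 45, y = 0, lying along y. Open landing: x = -100 to 20 mm. Pedal foot plate beside the base at -y.
- pusher: Brass pusher bar of the jig (120 mm wide along y, 24 mm high), driven by the pedal. Origin: middle of its front (-x) face at base-top height. Rests at x = 64 mm of the jig; the pressed pedal drives it 90 mm in -x, pushing the holder to about x = -45 mm; it goes back under the guard as the pedal rises.
- pedal (a joint): Angle of the red spring pedal at the -y side of the jig: 0 = up (at rest), 0.35 = fully down on its stop (rad). Hinge line along the jig's y at x = 90, y = -135, z = 30 mm of the jig. It needs about 6 to 14 N at the pad and springs back up.
- pedal_pad (a point): Centre of the top of the black rubber pad (40 x 50 mm) at the pedal's free end, 90 mm from the hinge towards the jig's -x; this point moves with the pedal: in the jig's frame from about (8, -135, 67) mm up to (0, -135, 37) mm fully down.
- holder: Walnut stereo card holder (loose, about 0.16 kg): bar 140 (x) x 30 (y) x 34 (z) mm with a brass tongue on its +x end, 155 mm long over all. Origin: centre of the underside of the overall length, so the bar's middle is at x = -7.5 mm. z is up. Two brass wire clips stand 14 mm above the bar at x = -62.5 and +47.5 mm; the bar between them is free to grip across y from above.
- holder_tongue (a point): Outer end of the holder's brass tongue, 77.5 mm along x from the holder's origin and 17 mm above its underside.
- slot_holder: Slot of the card holder: its label shows a dark brown bar with brass tongue and clips. Fixed on the rack, underside 10 mm above the bench; the order of the three slots varies, 62 mm apart. Open-topped tray along x: origin at underside middle of the tray, inside 172 (x) x 46 (y) mm, floor top z = 6, walls to z = 20 mm. White label (38 x 52 mm) lies flat at the +x end, centre x = 107, z = 23 mm.
- slot_pliers: Slot of the pliers: its label shows crossed pliers with blue handles; it is empty. Fixed on the rack, underside 10 mm above the bench; the order of the three slots varies, 62 mm apart. Open-topped tray along x: origin at underside middle of the tray, inside 172 (x) x 46 (y) mm, floor top z = 6, walls to z = 20 mm. White label (38 x 52 mm) lies flat at the +x end, centre x = 107, z = 23 mm.
- slot_lens: Slot of the lens: its label shows a pale disc with brass rim; the lens lies in it. Fixed on the rack, underside 10 mm above the bench; the order of the three slots varies, 62 mm apart. Open-topped tray along x: origin at underside middle of the tray, inside 172 (x) x 46 (y) mm, floor top z = 6, walls to z = 20 mm. White label (38 x 52 mm) lies flat at the +x end, centre x = 107, z = 23 mm.
- lens: Frosted lens in a brass rim, 44 mm across, 10 mm thick, lying in its own slot. Origin: underside centre. Bystander.
- pliers: Steel pliers with blue handles, about 160 mm along x, 56 mm wide, 12 mm high, lying on the bench. Origin: underside, mid-length. Bystander.
- cork: Cork stopper, 42 mm across, 38 mm high, standing on the bench. Origin: underside centre. Bystander.

How it is judged:
On the way, in this order (a step that is already met when the one before it is completed fails the run):
1. the pedal is pressed down to its stop (value of joint pedal above 0.315 rad), for 0.1 s.
2. the pedal is back up and the holder lies out on the landing, clear of the guard (value of joint pedal below 0.05 rad and x of holder in the frame of jig below -0.005 m), for 0.1 s.
At the end, for the whole second after the job is handed in: Holder in its own slot: within 14 mm along and 12 mm across of its middle, flat on the floor (origin 3-10 mm above slot origin, tilt < 0.08 rad), tongue towards the label, at rest; pedal up (< 0.05 rad); lens, pliers, cork within 20 mm of their starts, cork upright (x of holder in the frame of slot_holder between -0.014 and 0.014 m and y of holder in the frame of slot_holder between -0.012 and 0.012 m and z of holder in the frame of slot_holder between 0.003 and 0.01 m and angle between holder's own z axis and vertical below 0.08 rad and x of holder_tongue in the frame of slot_holder above 0.055 m and linear speed of holder below 0.02 m/s and value of joint pedal below 0.05 rad and distance of each of lens, pliers, cork from where it was at the start of the episode below 0.02 m and angle between cork's own z axis and vertical below 0.3 rad); the robot touches nothing.
It fails at once if a bystander (lens, pliers, cork) is moved more than 30 mm (distance of any of lens, pliers, cork from where it was at the start of the episode above 0.03 m).
It fails at once if the holder is dropped or thrown (moves faster than 0.6 m/s, off its support, with no finger on it) (linear speed of holder above 0.6 m/s and contact force between the fingers and holder below 0.05 N and height (world z) of holder above 0.02 m).
It also fails if it takes over 54 s, if anything falls off the work surface, if the arm or the gripper's body presses on something with over 40 N, if the wrist force passes 120 N, or if a joint passes its speed limit or range.

## Working session

There is one attempt and no reset: what is moved stays moved. The work goes in short steps, Python scripts to look and compute and a shell command to move; the robot and the scene stay as the last step left them, time stands still between calls to the robot, and variables do not carry over. Pictures are saved under pics/ and viewed, at most 10 in all, crops included, and the job is handed in when it is done.

```bash
mkdir -p pics
cat > h.py <<'E'
import numpy as np, cv2
from rig import get_state, imaging, ticket
from scipy.spatial.transform import Rotation as R
def cam(name):
    p=imaging.camera_params(name); K=np.array(p["camera_matrix"]); k1=p["k1"]
    if name=="wrist":
        s=get_state(); T=np.eye(4); q=s["ee_rot"]; T[:3,:3]=R.from_quat([q[1],q[2],q[3],q[0]]).as_matrix(); T[:3,3]=s["position"]
        T=T@np.array(p["T_tool_cam"])
    else: T=np.array(p["cam_to_world"])
    return K,k1,T
def shot(name,fn):
    c=cam(name); im=np.array(imaging.get_image(name)); cv2.imwrite("pics/"+fn+".png",im[:,:,::-1]); return im,c
def ray(c,uv):
    K,k1,T=c; d=np.linalg.inv(K)@np.array([uv[0],uv[1],1.]); x=d[:2].copy()
    for _ in range(20): x=d[:2]/(1+k1*(x@x))
    return T[:3,3],T[:3,:3]@np.array([x[0],x[1],1.])
def onz(c,uv,z):
    o,d=ray(c,uv); return o+d*(z-o[2])/d[2]
def proj(c,P):
    K,k1,T=c; p=T[:3,:3].T@(np.array(P)-T[:3,3]); x=p[:2]/p[2]; x=x*(1+k1*(x@x)); return (K@np.array([*x,1]))[:2]
E
python3 - <<'E'
from h import *
for n in("top","scene","wrist"):
    im,c=shot(n,n+"0"); print(n,c[2][:3,3].round(3),c[2][:3,2].round(3))
s=get_state();print(s["position"],s["ee_rot"],s["clock"])
E
```

```text
top [0.476 0.008 0.961] [ 0.161 -0.009 -0.987]
scene [ 1.192 -0.003  0.654] [-0.718 -0.018 -0.695]
wrist [ 0.222 -0.537  0.372] [-0.317 -0.077 -0.945]
[ 0.13988092 -0.55734262  0.24963553] [-7.07354815e-04  9.92454913e-01  1.22608097e-01  5.80685093e-06] 0.15
```

View pics/top0.png

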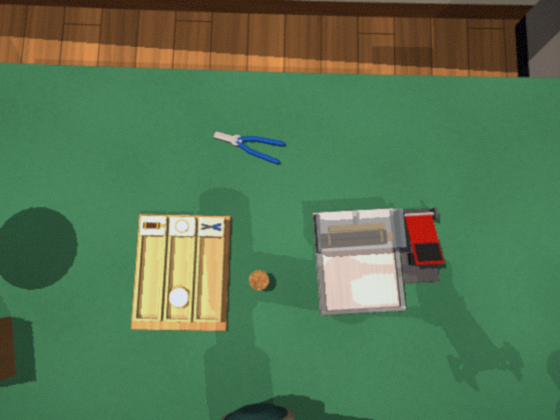

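View pics/scene0.png

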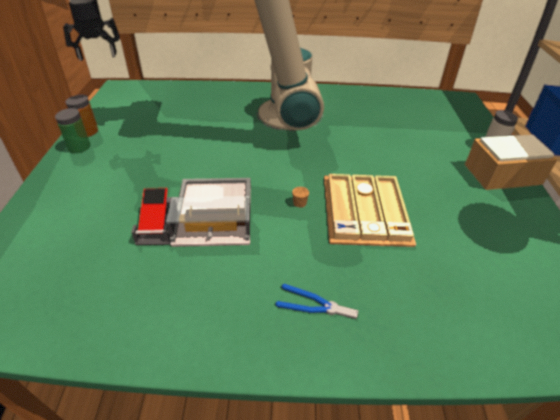

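The top view (up = +x, left = +y) shows the jig around pixel (360,262), with the pedal at its right and the black pad at (427,252). The rack is at the left, and its leftmost slot carries the brown-bar label at (152,226). The lens is in the middle slot at (179,298), the cork at (259,280) and the pliers at (250,147). I'll zoom in for the measurements.

Run:
```python
from h import *
im=cv2.imread("pics/top0.png")
a=cv2.resize(im[200:322,305:450],None,fx=4,fy=4,interpolation=cv2.INTER_CUBIC)
b=cv2.resize(im[206:336,126:246],None,fx=4,fy=4,interpolation=cv2.INTER_CUBIC)
cv2.imwrite("pics/a.png",cv2.resize(a,(580,488)))
c=cam("top")
hsv=cv2.cvtColor(im,cv2.COLOR_BGR2HSV)
# rack outline
m=cv2.inRange(hsv,(8,40,90),(35,255,255)); m[:, :126]=0;m[:,240:]=0;m[:205]=0;m[340:]=0
cs=max(cv2.findContours(m,0,1)[0],key=cv2.contourArea); r=cv2.minAreaRect(cs); print("rack",r,[onz(c,p,0.02).round(3) for p in cv2.boxPoints(r)])
# red pedal
m=cv2.inRange(hsv,(0,150,100),(6,255,255))|cv2.inRange(hsv,(174,150,100),(180,255,255)); m[:,:395]=0;m[:,455:]=0;m[:200]=0
cs=max(cv2.findContours(m,0,1)[0],key=cv2.contourArea); r=cv2.minAreaRect(cs); print("red",r,cv2.boxPoints(r).tolist())
m=cv2.inRange(hsv,(0,0,0),(180,255,45))[242:262,410:442]; M=cv2.moments(m,True); u=(M['m10']/M['m00']+410,M['m01']/M['m00']+242); print("pad",u,M['m00'],onz(c,u,.067))
for u in [(319,313),(405,310),(313,212),(400,208)]: print(u,onz(c,u,.022).round(3))
for u in [(152,226),(182,226),(211,227)]: print("label",onz(c,u,.033).round(3))
print("lens",onz(c,(179,298),.026).round(3),"cork",onz(c,(259,280),.03).round(3))
```

```text
rack ((180.3175506591797, 272.0476379394531), (95.4677734375, 117.32096862792969), 2.070030689239502) [array([0.36 , 0.296, 0.02 ]), array([0.606, 0.307, 0.02 ]), array([0.604, 0.099, 0.02 ]), array([0.357, 0.098, 0.02 ])]
red ((423.82147216796875, 239.42288208007812), (53.87025451660156, 27.69359016418457), 76.50426483154297) [[404.07110595703125, 216.4629669189453], [431.0, 210.0000457763672], [443.57183837890625, 262.3828125], [416.6429443359375, 268.845703125]]
pad (426.4572192513369, 252.2620320855615) 374.0 [ 0.53057899 -0.31094809  0.067     ]
(319, 313) [ 0.4   -0.096  0.022]
(405, 310) [ 0.411 -0.277  0.022]
(313, 212) [ 0.615 -0.082  0.022]
(400, 208) [ 0.629 -0.272  0.022]
label [0.575 0.264 0.033]
label [0.576 0.2   0.033]
label [0.575 0.138 0.033]
lens [0.425 0.199 0.026] cork [0.466 0.032 0.03 ]
```

View pics/a.png

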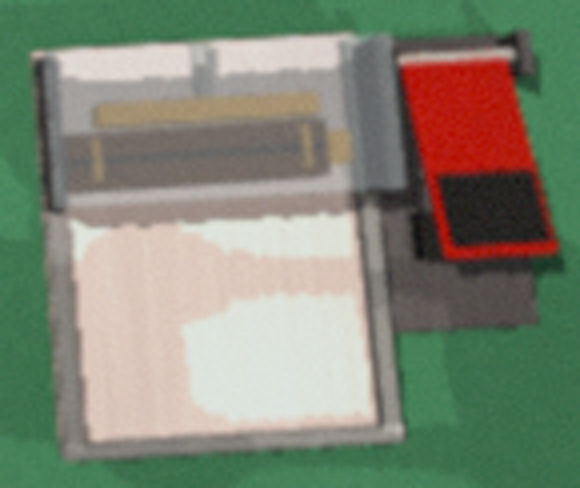

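The crop shows the holder under the guard with its tongue to the right (world -y). The jig is yawed about +0.06 rad with its centre near (0.514,-0.182), and the pad is near (0.53,-0.313). Next I move above the pad with the gripper shut, turning towards the grasp yaw on the way.

```bash
python3 -m inch '[{"claw":-1,"travel":[0.195,0.122,0],"turn":0.044},{"claw":-1,"travel":[0.39,0.244,0],"turn":0.088},{"claw":-1,"travel":[0.58,0.366,0],"turn":0.132},{"claw":-1,"travel":[0.78,0.488,0],"turn":0.176},{"claw":-1,"travel":[0.97,0.61,0],"turn":0.22}]' 40
python3 -m inch '[{"claw":-1,"travel":[0.195,0.122,-0.1],"turn":0.044},{"claw":-1,"travel":[0.39,0.244,-0.2],"turn":0.088},{"claw":-1,"travel":[0.58,0.366,-0.3],"turn":0.132},{"claw":-1,"travel":[0.78,0.488,-0.4],"turn":0.176},{"claw":-1,"travel":[0.965,0.615,-0.5],"turn":0.22}]'
python3 -m inch '[{"claw":-1,"travel":[0,0,0],"turn":0},{"claw":-1,"travel":[0,0,0],"turn":0}]'
```

```text
clock: 0.65
position: [0.3353, -0.4345, 0.2501]
ee_rot: [-0.0, 0.891, 0.454, 0.0]
contact_force: [0.4, -0.5, -0.0]
width: 0.0121
gripper_force: 0.0
clock: 1.15
position: [0.5284, -0.3117, 0.1494]
ee_rot: [0.0, 0.684, 0.729, -0.0]
contact_force: [0.2, -0.5, -0.3]
width: -0.0002
gripper_force: 0.0
clock: 1.35
position: [0.527, -0.3118, 0.1492]
ee_rot: [-0.001, 0.686, 0.728, -0.0]
contact_force: [0.3, -0.3, 0.2]
width: -0.0
gripper_force: 0.0
```

Positioned over the pad with the yaw right. Now I lower to just above contact, then press slowly.

```bash
python3 -m inch '[{"claw":-1,"travel":[0,0,-0.15],"turn":0},{"claw":-1,"travel":[0,0,-0.27],"turn":0},{"claw":-1,"travel":[0,0,-0.3],"turn":0},{"claw":-1,"travel":[0,0,-0.32],"turn":0},{"claw":-1,"travel":[0,0,-0.34],"turn":0}]'
python3 -m inch '[{"claw":-1,"travel":[0,0,-0.02],"turn":0},{"claw":-1,"travel":[0,0,-0.04],"turn":0},{"claw":-1,"travel":[0,0,-0.06],"turn":0},{"claw":-1,"travel":[0,0,-0.08],"turn":0},{"claw":-1,"travel":[0,0,-0.1],"turn":0}]'
```

```text
clock: 1.85
position: [0.5269, -0.3141, 0.0842]
ee_rot: [0.001, 0.687, 0.727, -0.0]
contact_force: [-1.8, -0.3, 5.0]
width: 0.0003
gripper_force: 2.4
clock: 2.35
position: [0.5263, -0.3145, 0.065]
ee_rot: [0.001, 0.687, 0.727, -0.001]
contact_force: [-4.6, -0.5, 7.7]
width: -0.0
gripper_force: 3.9
```

```bash
python3 -m inch '[{"claw":-1,"travel":[0,0,-0.02],"turn":0},{"claw":-1,"travel":[0,0,-0.04],"turn":0},{"claw":-1,"travel":[0,0,-0.055],"turn":0},{"claw":-1,"travel":[0,0,-0.055],"turn":0}]'
python3 - <<'E'
from h import *
s=get_state();print(s["position"],s["contact_force"])
im,c=shot("top","t1"); shot("scene","s1")
E
```

```text
clock: 2.75
position: [0.5253, -0.3145, 0.0555]
ee_rot: [0.001, 0.686, 0.727, -0.002]
contact_force: [-9.5, 0.2, 15.9]
width: 0.0002
gripper_force: 8.2
[ 0.52534025 -0.31453134  0.05547384] [-9.47714064  0.16731612 15.88983838]
```

```bash
python3 -m inch '[{"claw":-1,"travel":[0,0,-0.015],"turn":0},{"claw":-1,"travel":[0,0,-0.015],"turn":0},{"claw":-1,"travel":[0,0,-0.015],"turn":0}]'
python3 - <<'E'
from h import *
shot("top","t2")
im=cv2.imread("pics/t2.png"); a=cv2.resize(im[190:330,290:460],None,fx=4,fy=4,interpolation=cv2.INTER_CUBIC); cv2.imwrite("pics/t2c.png",a)
E
```

```text
clock: 3.15
position: [0.5253, -0.3145, 0.0547]
ee_rot: [0.001, 0.686, 0.727, -0.002]
contact_force: [-11.5, 2.0, 28.7]
width: -0.0002
gripper_force: 14.7
```

View pics/t2c.png

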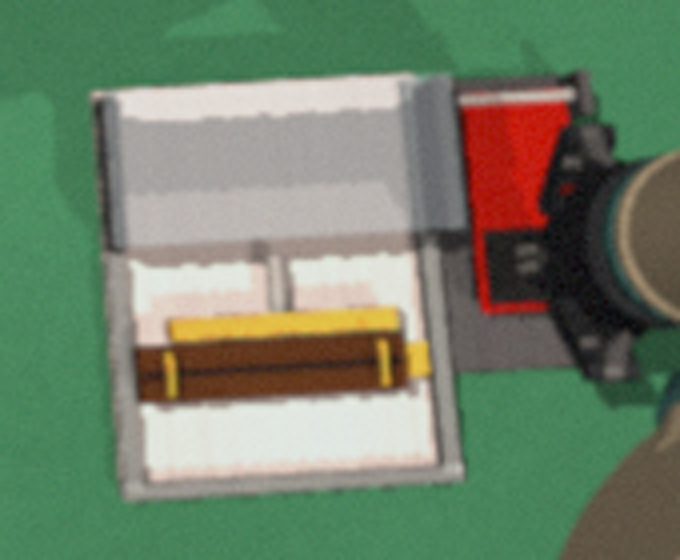

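The pedal is on its stop: the force rose steeply with almost no motion. The holder is out on the landing, with the bar centre at about crop (272,368) and the tongue to the right. Now I release the pedal and look again.

```bash
python3 -m inch '[{"claw":-0.2,"travel":[0,0,0.06],"turn":0},{"claw":-0.2,"travel":[0,0,0.16],"turn":0},{"claw":-0.2,"travel":[0,0,0.3],"turn":0},{"claw":-0.2,"travel":[0,0,0.5],"turn":0},{"claw":-0.2,"travel":[0,0,0.6],"turn":0}]' 60
python3 - <<'E'
from h import *
im,c=shot("top","t3"); hsv=cv2.cvtColor(cv2.imread("pics/t3.png"),cv2.COLOR_BGR2HSV)
m=cv2.inRange(hsv,(3,100,20),(18,255,140)); m[:262]=0;m[315:]=0;m[:,:318]=0;m[:,:318]=0;m[:,400:]=0
m=cv2.morphologyEx(m,cv2.MORPH_CLOSE,np.ones((5,5)))
cs=max(cv2.findContours(m,0,1)[0],key=cv2.contourArea); r=cv2.minAreaRect(cs); print(r,onz(c,r[0],.035))
b=[onz(c,p,.044)for p in cv2.boxPoints(r)]; print(np.round(b,3))
hsv=cv2.cvtColor(cv2.imread("pics/t3.png"),cv2.COLOR_BGR2HSV)
m=cv2.inRange(hsv,(18,150,120),(32,255,255));m[:262]=0;m[315:]=0;m[:,:318]=0;m[:,415:]=0
for q in cv2.findContours(m,0,1)[0]:
  r=cv2.minAreaRect(q);print("brass",r,onz(c,r[0],.05))
s=get_state();print(s["position"],s["width"])
E
```

```text
clock: 3.7
position: [0.5284, -0.3146, 0.1735]
ee_rot: [0.004, 0.687, 0.727, 0.0]
contact_force: [1.0, 0.2, 1.1]
width: 0.0342
gripper_force: 0.0
((357.5088806152344, 281.6566162109375), (13.235551834106445, 67.17613220214844), 86.72950744628906) [ 0.46732695 -0.17535438  0.035     ]
[[ 0.475 -0.103  0.044]
 [ 0.487 -0.243  0.044]
 [ 0.46  -0.244  0.044]
 [ 0.448 -0.105  0.044]]
brass ((332.0, 283.5), (11.0, 2.0), 90.0) [ 0.46243709 -0.11960182  0.05      ]
brass ((393.5, 279.5), (7.0, 5.0), 90.0) [ 0.47372802 -0.24691252  0.05      ]
brass ((385.6154479980469, 280.423095703125), (11.163125038146973, 2.3566598892211914), 82.87498474121094) [ 0.47143246 -0.23056606  0.05      ]
[ 0.52958389 -0.31550022  0.17613755] 0.03406680437400233
```

```bash
python3 -m inch '[{"claw":0.4,"travel":[-0.1,0.23,0],"turn":0.007},{"claw":0.4,"travel":[-0.2,0.46,0],"turn":0.007},{"claw":0.4,"travel":[-0.3,0.69,0],"turn":0.007},{"claw":0.4,"travel":[-0.3,0.69,0],"turn":0.007}]' 60
python3 - <<'E'
from h import *
im,c=shot("wrist","w1"); s=get_state();print(s["position"],s["width"])
E
```

```text
clock: 4.15
position: [0.4626, -0.1696, 0.1686]
ee_rot: [-0.003, 0.678, 0.735, 0.0]
contact_force: [-0.2, -0.4, -0.5]
width: 0.06
gripper_force: 0.0
[ 0.46525544 -0.17263296  0.16914041] 0.059674577428062786
```

View pics/w1.png

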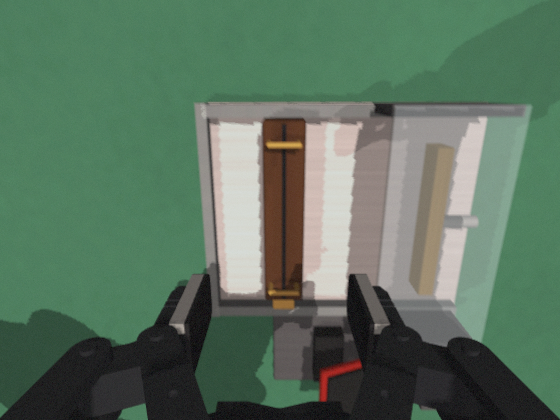

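Run:
```python
from h import *
c=cam("wrist"); s=get_state()
P=[onz(c,u,.044) for u in [(265,120),(303,120),(302,299),(266,299)]]; print(np.round(P,4)); m=np.mean(P,0); d=(P[2]+P[3]-P[0]-P[1])[:2]; print(m, np.degrees(np.arctan2(d[1],d[0])))
q=s["ee_rot"]; print("tooly",np.degrees(2*np.arctan2(q[2],q[1]))-90, s["position"], (m-s["position"])/.2)
```

```text
[[ 0.4511 -0.109   0.044 ]
 [ 0.4765 -0.107   0.044 ]
 [ 0.4898 -0.2448  0.044 ]
 [ 0.4613 -0.247   0.044 ]]
[ 0.46967563 -0.17696188  0.044     ] -85.14719838496946
tooly 4.66172526990556 [ 0.46525544 -0.17263296  0.16914041] [ 0.02210094 -0.0216446  -0.62570204]
```

The wrist view shows the holder bar at columns 264–304, rows 119–300, with the fingers straddling it. The close estimate agrees within 4 mm and the yaw matches, so I descend and grip.

```bash
python3 -m inch '[{"claw":0.4,"travel":[0.015,-0.015,-0.2],"turn":0},{"claw":0.4,"travel":[0.015,-0.015,-0.4],"turn":0},{"claw":0.4,"travel":[0.015,-0.015,-0.55],"turn":0},{"claw":0.4,"travel":[0.015,-0.015,-0.62],"turn":0},{"claw":0.4,"travel":[0.015,-0.015,-0.62],"turn":0}]' 60
python3 -m inch '[{"claw":-0.5,"travel":[0,0,0],"turn":0},{"claw":-0.5,"travel":[0,0,0],"turn":0},{"claw":-0.5,"travel":[0,0,0],"turn":0},{"claw":-0.5,"travel":[0,0,0],"turn":0},{"claw":-0.5,"travel":[0,0,0],"turn":0}]'
```

```text
clock: 4.7
position: [0.4696, -0.1787, 0.0426]
ee_rot: [-0.001, 0.679, 0.734, -0.0]
contact_force: [-1.1, -0.3, 0.3]
width: 0.0601
gripper_force: 0.0
clock: 5.2
position: [0.4711, -0.1788, 0.0458]
ee_rot: [0.002, 0.678, 0.735, 0.0]
contact_force: [-0.0, -2.1, 7.1]
width: 0.0285
gripper_force: 60.9
```

Gripped at 60 N with a width of 28.5 mm. Next I lift clear and carry the holder towards the rack, turning about +86°.

```bash
python3 -m inch '[{"claw":-0.5,"travel":[0,0,0.06],"turn":0},{"claw":-0.5,"travel":[0,0,0.2],"turn":0},{"claw":-0.5,"travel":[0,0,0.4],"turn":0},{"claw":-0.5,"travel":[0,0.05,0.6],"turn":0},{"claw":-0.5,"travel":[0,0.2,0.7],"turn":0.04}]'
python3 -m inch '[{"claw":-0.5,"travel":[-0.01,0.2,0],"turn":0.044},{"claw":-0.5,"travel":[-0.02,0.4,0],"turn":0.088},{"claw":-0.5,"travel":[-0.03,0.6,0],"turn":0.132},{"claw":-0.5,"travel":[-0.04,0.8,0],"turn":0.176},{"claw":-0.5,"travel":[-0.05,1,0],"turn":0.22}]'
python3 -m inch '[{"claw":-0.5,"travel":[0,0.2,0],"turn":0.044},{"claw":-0.5,"travel":[0,0.4,0],"turn":0.088},{"claw":-0.5,"travel":[0,0.6,0],"turn":0.132},{"claw":-0.5,"travel":[0,0.8,0],"turn":0.176},{"claw":-0.5,"travel":[0,1,0],"turn":0.218}]'
python3 -m inch '[{"claw":-0.5,"travel":[0,0,0],"turn":0},{"claw":-0.5,"travel":[0,0,0],"turn":0},{"claw":-0.5,"travel":[0,0,0],"turn":0}]'
python3 - <<'E'
from h import *
s=get_state();print(s["position"],s["ee_rot"],s["width"],s["qpos"]);shot("wrist","w2");shot("top","t4");
E
```

```text
clock: 5.7
position: [0.4721, -0.1397, 0.188]
ee_rot: [0.004, 0.631, 0.776, 0.001]
contact_force: [0.8, 0.3, -1.3]
width: 0.0286
gripper_force: 60.2
clock: 6.2
position: [0.4592, 0.064, 0.1845]
ee_rot: [0.0, 0.328, 0.945, 0.0]
contact_force: [1.8, 0.4, -1.3]
width: 0.0287
gripper_force: 60.1
clock: 6.7
position: [0.4592, 0.264, 0.1844]
ee_rot: [0.0, -0.008, 1.0, 0.0]
contact_force: [0.0, -1.3, -0.9]
width: 0.0288
gripper_force: 60.1
clock: 7.0
position: [0.4594, 0.2614, 0.1841]
ee_rot: [-0.0, -0.005, 1.0, -0.0]
contact_force: [-0.3, -0.9, -1.4]
width: 0.0288
gripper_force: 60.2
[0.45936761 0.26140511 0.18412974] [-4.23231120e-04 -4.64030957e-03  9.99989074e-01 -3.75282525e-04] 0.02878997009826448 [ 3.85919972e-01  2.54024145e-01  1.70868567e+00 -4.12823111e-04
  1.17994784e+00 -1.19399953e+00]
```

View pics/w2.png

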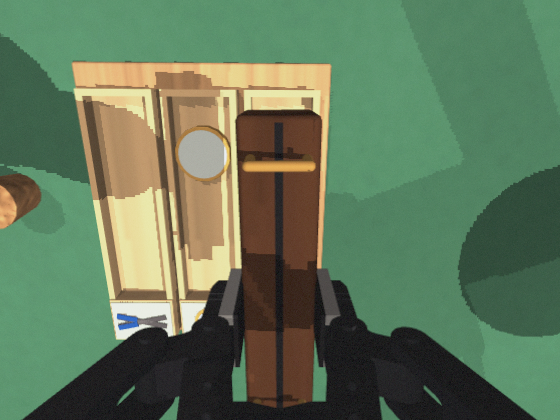

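The wrist view (image down = +x, right = +y) shows the holder held upright with its tongue end towards the labels, over the rightmost slot. The tray tops start at row ~92, with the dividers at columns ~158 and ~237. I'll enlarge the rack to measure the slot axis.

Run:
```python
from h import *
a=cv2.resize(cv2.imread("pics/w2.png")[60:340,70:335],None,fx=2,fy=2,interpolation=cv2.INTER_CUBIC)
b=cv2.resize(cv2.imread("pics/top0.png")[206:336,128:233],(262,325),interpolation=cv2.INTER_CUBIC)
z=np.zeros((560,795,3),np.uint8); z[:,:530]=a; z[:325,533:]=b; cv2.imwrite("pics/cmp.png",z)
```

```text
(no output)
```

View pics/cmp.png

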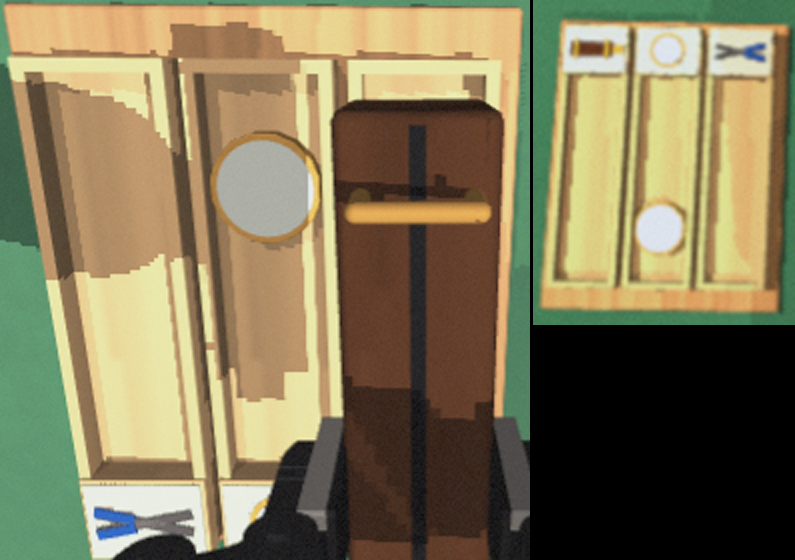

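Run:
```python
from h import *
c=cam("wrist"); s=get_state(); t=s["position"]
f=lambda u,z: onz(c,(u[0]/2+70,u[1]/2+60),z)
for n,u in dict(h0=(347,61),h1=(500,61),l0=(180,60),l1=(333,60),p0=(9,58),p1=(165,58),pe0=(80,480),pe1=(210,480),le0=(222,480)).items(): print(n,f(u,.03).round(4))
g=f((216,480),.03)-f((172,59),.03); print("slot yaw deg",np.degrees(np.arctan2(g[1],g[0])),np.hypot(*g[:2]))
ct=cam("top")
q=lambda u:(u[0]/2.5+128-.5,u[1]/2.5+206-.5)
print("top h tray ends", onz(ct,q((555,285)) if 0 else q((555-533,285)),.03).round(4), onz(ct,q((620-533,286)),.03).round(4), onz(ct,q((564-533,75)),.03).round(4), onz(ct,q((629-533,77)),.03).round(4))
print("bar end",f((335,118),.182).round(4),f((502,118),.182).round(4)); 
e=f((345,213),.194);e2=f((490,213),.194);print("clip",((e+e2)/2).round(4)); d=e2-e; print("holder yaw", np.degrees(np.arctan2(-d[0],d[1])))
a=f((411,125),.182);b=f((418,385),.182);d=b-a;print("slit yaw",np.degrees(np.arctan2(d[1],d[0])))
print(t)
```

```text
h0 [0.3773 0.2347 0.03  ]
h1 [0.3769 0.2906 0.03  ]
l0 [0.3775 0.1739 0.03  ]
l1 [0.377  0.2297 0.03  ]
p0 [0.3773 0.1119 0.03  ]
p1 [0.3768 0.1685 0.03  ]
pe0 [0.5546 0.1117 0.03  ]
pe1 [0.5543 0.1694 0.03  ]
le0 [0.5543 0.1747 0.03  ]
slot yaw deg 0.3305402563062136 0.17714054783065708
top h tray ends [0.3804 0.2829 0.03  ] [0.3805 0.2295 0.03  ] [0.554  0.2887 0.03  ] [0.5535 0.2335 0.03  ]
bar end [0.3856 0.2467 0.182 ] [0.3854 0.2749 0.182 ]
clip [0.3993 0.2607 0.194 ]
holder yaw 0.4033668786653682
slit yaw 1.811723509319821
[0.45971244 0.26106395 0.18431103]
```

The slot centre is about (0.467,0.262) with yaw 0.3°. The holder origin is about (0.4625,0.261) with yaw ~1°, so I shift +4.5 mm in x and +1 mm in y and lower it.

```bash
python3 -m inch '[{"claw":-0.5,"travel":[0.022,0.006,-0.15],"turn":-0.002},{"claw":-0.5,"travel":[0.022,0.006,-0.3],"turn":-0.002},{"claw":-0.5,"travel":[0.022,0.006,-0.43],"turn":-0.002},{"claw":-0.5,"travel":[0.022,0.006,-0.5],"turn":-0.002},{"claw":-0.5,"travel":[0.022,0.006,-0.52],"turn":-0.002}]'
python3 -m inch '[{"claw":-0.5,"travel":[0,0,-0.04],"turn":0},{"claw":-0.5,"travel":[0,0,-0.08],"turn":0},{"claw":-0.5,"travel":[0,0,-0.1],"turn":0},{"claw":-0.5,"travel":[0,0,-0.12],"turn":0},{"claw":-0.5,"travel":[0,0,-0.12],"turn":0}]'
python3 - <<'E'
from h import *
print(get_state()["position"]);shot("top","t5")
E
```

```text
clock: 7.6
position: [0.4632, 0.2618, 0.0787]
ee_rot: [-0.002, -0.001, 1.0, -0.001]
contact_force: [-0.1, 0.1, -1.8]
width: 0.0288
gripper_force: 60.2
clock: 8.1
position: [0.4641, 0.2634, 0.0561]
ee_rot: [-0.0, -0.002, 1.0, -0.0]
contact_force: [-0.1, 0.7, -1.5]
width: 0.029
gripper_force: 60.2
[0.46408163 0.26337147 0.05611613]
```

```bash
python3 -m inch '[{"claw":-0.5,"travel":[0,0,-0.005],"turn":0},{"claw":-0.5,"travel":[0,0,-0.01],"turn":0},{"claw":-0.5,"travel":[0,0,-0.015],"turn":0},{"claw":-0.5,"travel":[0,0,-0.02],"turn":0},{"claw":-0.5,"travel":[0,0,-0.02],"turn":0}]'
```

```text
clock: 8.65
position: [0.4641, 0.2634, 0.0522]
ee_rot: [-0.0, -0.002, 1.0, -0.0]
contact_force: [0.8, 0.1, -1.7]
width: 0.0285
gripper_force: 60.2
```

```bash
python3 -m inch '[{"claw":-0.5,"travel":[0,0,-0.005],"turn":0},{"claw":-0.5,"travel":[0,0,-0.01],"turn":0},{"claw":-0.5,"travel":[0,0,-0.01],"turn":0}]'
```

```text
clock: 8.95
position: [0.4643, 0.2634, 0.0518]
ee_rot: [0.0, -0.002, 1.0, 0.0]
contact_force: [-2.6, -0.9, 9.4]
width: 0.0285
gripper_force: 61.5
```

The holder touched the floor at the expected height. Now I release gently, lift and look.

```bash
python3 -m inch '[{"claw":0.1,"travel":[0,0,0],"turn":0},{"claw":0.1,"travel":[0,0,0],"turn":0},{"claw":0.1,"travel":[0,0,0.05],"turn":0},{"claw":0.1,"travel":[0,0,0.2],"turn":0},{"claw":0.1,"travel":[0,0,0.4],"turn":0}]'
python3 -m inch '[{"claw":0.1,"travel":[0,0,0.2],"turn":0},{"claw":0.1,"travel":[0,0,0.4],"turn":0},{"claw":0.1,"travel":[0,0,0.4],"turn":0}]'
python3 - <<'E'
from h import *
s=get_state();print(s["position"],s["contact_force"]);shot("wrist","w3");shot("scene","s3")
a=cv2.imread("pics/w3.png");b=cv2.imread("pics/s3.png");cv2.imwrite("pics/f.png",np.hstack([a,cv2.resize(b[150:340,130:430],(240,152))[np.clip(np.arange(420),0,151)]]))
E
```

```text
clock: 9.45
position: [0.463, 0.2628, 0.13]
ee_rot: [-0.002, -0.002, 1.0, -0.001]
contact_force: [0.7, -0.2, 0.0]
width: 0.0473
gripper_force: 0.0
clock: 9.75
position: [0.4676, 0.2649, 0.2169]
ee_rot: [0.006, -0.002, 1.0, 0.002]
contact_force: [1.1, -0.0, 1.1]
width: 0.047
gripper_force: 0.0
[0.46763841 0.26487108 0.21690893] [ 1.14653895 -0.02787166  1.08134605]
```

View pics/f.png

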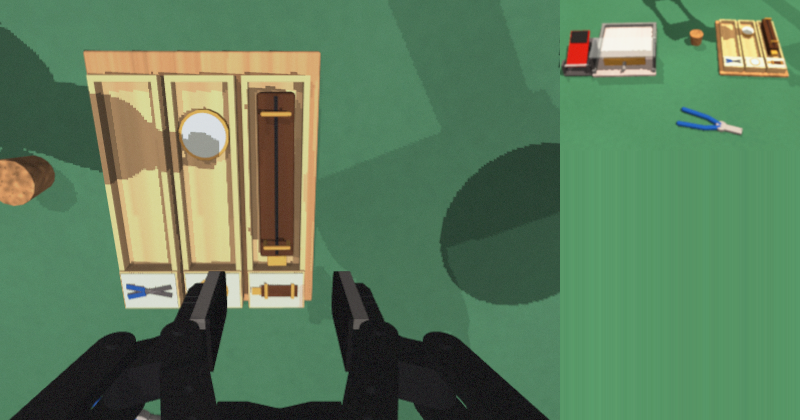

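The holder lies flat and centred in its slot (columns 257–295, rows 93–265). Its tongue points at the matching label (275,292), the pedal is up, and the lens, cork and pliers have not moved.

```bash
python3 -c "
from rig import ticket
print(ticket.sign_off())"
```

```text
the job is handed in; nothing more can be done
None
```

The job is handed in, with no verdict shown: the pedal was pressed to its stop and came back up, and the holder was set down flat in its own slot with its tongue towards the label, with the lens, pliers and cork left where they were.

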